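# Open the dust gate to the third click and start the extractor

### The arm

A 6-joint arm with a two-finger parallel gripper is mounted at the origin on the work surface. World frame = base frame: x ahead of the robot, y to its left, z up, the work surface at z = 0. Lengths are in m, angles in rad, forces in N, time in s.
With the tool pointing down it reaches from about 0.4 to 0.825 m from the base axis. Payload 7 kg.
Tool frame: the origin (TCP) lies at the very end of the fingers, on their centre line; the grasp point (between the pads) lies behind it (robot.grip_depth is the z of the grasp point in the tool frame, in m); z points along the fingers, y is the line along which they close (so a half turn about z gives the same grasp; the last joint's range is limited). The gripper opens to 88 mm and grips with 3 to 60 N. Pads are 19 mm wide; open, the fingers measure 130 mm over their backs; the gripper's body (78 mm by 193 mm) begins 47 mm behind the grasp point.
Start: joints at [1.432, 0.359, 0.012, 0, -1.224, -0.288], TCP at [0.279, 0.614, 0.227] pointing down, gripper open.
Joint ranges: [-3.07, 3.07], [-1.43, 2.12], [-1.02, 1.25], [-3.03, 1.67], [-3.05, -0], [-3.03, 3.03]. Speed limits (rad/s): [2.39, 2.39, 3.01, 3.14, 3.14, 3.14].

### API

Orientations are given as [roll, pitch, yaw] about the fixed x, y, z axes, in that order (R = Rz(yaw) Ry(pitch) Rx(roll)).
In Python, from workcell import robot gives the robot as it stands.
- The arm moves only by the tool arm_command, never from a script. Its argument "series" is a list of rows, each a list of 3 entries, a list of its own where there are three numbers: the shift along the tool's x, y, z in m, then the turn, a rotation vector about the tool's x, y, z in degrees, then the gripper command: -1 is shut, 1 is fully open, values between are in proportion. In form: [[[x, y, z], [rx, ry, rz], claw], ...]. A call has exactly 8 rows; each row shifts and turns the commanded pose from where the row before left it, along the tool's axes as they then stand; what a row does not reach is not made up. A row lasts 1/10 s, in which the tool goes at most 50 mm and 8.59 degrees, less where a joint would pass 70% of its speed; a pose out of reach is approached as far as the arm can. A call is refused whole if a number of a shift passes 0.05 or a number of a turn 8.59, either way. A call with a gripper value outside its range is refused whole. The fingers move at their own pace and stop on an object; "squeeze" is the grip in N (left out, the last holds). Time passes only in rows, so rows that do not move let the fingers close, or fill a call up. It gives the time, the measured TCP pose, the force, the opening and the grip force at its end, in the units of the state.
- robot.get_state(): the state, without advancing time (a new reading comes with each control period).
- robot.snapshot(name): name is "scene" or "side" or "wrist"; returns (picture, depth): 384x512x3 uint8, red, green, blue; 384x512 float32, m along the optical axis (not along the pixel's ray), 0 where there is no reading.
- robot.camera_model(name): a dict with "vfov" (degrees; the focal length in pixels is half the picture's height over the tangent of half this angle, whatever the lens; pixels are square), "cx", "cy" (the principal point, pixels), "position" and "orientation" of the camera in the world. Camera axes: x right, y up, looking along -z (the intrinsics and any distortion apply to the point x, -y, -z); pixel columns grow to the right and rows downward; lengths in m; the calibration is good to about 2 mm. A picture is of the moment at which its call begins: read the wrist's pose just before it. camera_model takes no time and is no camera call; for the wrist camera it gives the pose at the moment of the call.
- robot.job_done(): hands the job in; it is judged then, once.
The state is a dict: "time_s": time; "joints": joint angles; "dq": joint speeds; "joint_torque": joint torques, N m; "tcp_pos": TCP position; "orientation": TCP orientation; "wrist_force": force on the tool from outside, world axes, zero at the start; "torque": the same for the moment, N m; "opening": finger opening in m; "finger_force": force on a finger pad.
Only numpy, scipy, OpenCV 4.12 (cv2) and the standard library are available. Lean on these libraries where they do the work, as an engineer would, in place of code of your own. Each camera call takes 0.05 s, during which the arm holds its last target. There are 200 camera calls.

### The job

With a fingertip, push the orange lever of the dust hood from closed, along its row of white marks, to its third click and leave it resting in that notch, without going past it and without pulling the paddle up. Then press the green start button on the switch box fully down and let it go. Leave the red button and all the loose things on the bench alone.

Things in the scene. Friction and masses are not known exactly. Their poses are not given: they have to be found in the camera images.
- hood: blue-grey dust hood fixed on the bench, left or right of the switch box: box 160 (its x) x 260 (its y) x 80 high, flat top with an inlet grille, duct stub on its +x side. Origin: centre of its underside, on the bench; yaw within 0.3 rad of the world's. The lever slides open along its +y, in a slot at x = -45 from y = -50 (closed) to +50 (fully open), with a white mark beside each of the 6 notches
- gate (a joint): slide of the lever along the hood's +y, in m: 0 closed (at the start), then five notches 0.020 apart, the third at 0.060, the fifth (0.100) at the end stop. A spring ball holds it in each: leaving one takes about 6 N, fading to nothing at a crest 10 mm on; past the crest the lever snaps by itself into the next notch and centres there
- paddle_mid (a point): centre of the orange paddle on the lever, an upright block 40 (hood's x) x 16 (hood's y, the sliding way) x 46 high. Underside 11, centre 34, top 57 above the hood's top (centre 114 above the bench). Behind it (hood's -y) the hood's top is bare for 70
- paddle (a joint): lift of the paddle on its stem, in m: 0 seated (sprung down with 8 N), up to 0.020 if it is pulled up
- switch_box: grey switch box fixed on the bench, 90 (its x) x 160 (its y) x 45 high, origin at the centre of its underside, yaw within 0.3 rad of the world's; on its top the green start button at y = +38 and the red stop button at y = -38
- green_top (a point): centre of the top face of the green start button, 32 across, pressed straight down
- green (a joint): travel of the green start button in m: 0 up, 0.006 fully down (about 5 N); it counts as pressed beyond 0.004 and springs back when let go
- red_top (a point): centre of the top face of the red stop button, 32 across, 76 from the green one
- red (a joint): travel of the red stop button in m: 0 up, 0.006 fully down
- sander_mid (a point): cork sanding block, 42 x 75 x 26, loose, lying on the dust hood's top beside the inlet grille; this point is its centre
- bowl_mid (a point): small turned wooden bowl, 90 across the rim, 42 high, loose, beyond the switch box; this point is its centre
- wedge_mid (a point): dark wooden wedge block, 28 x 90 x 22, loose, on the bench in front of the switch box (robot's side); this point is its centre
- glue_mid (a point): white glue bottle with orange cap, 54 across, 120 high, loose, at the left of the bench; this point is its centre
- blank_mid (a point): pale wooden turning blank, upright cylinder 76 across, 70 high, loose, at the right of the bench; this point is its centre
- mallet_grip (a point): wooden mallet lying down, loose, near the far edge of the bench; this point is the middle of its handle
- chisel_grip (a point): turning chisel with wooden handle lying down, loose, near the far edge of the bench; this point is the middle of its handle

How it is judged:
By the outcome, as a careful person would: the job done as asked, in the order asked, and still so for the second after the job is handed in, with the robot touching nothing.
It also fails if it takes over 56 s, if anything falls off the work surface, if the arm or the gripper's body presses on something with over 40 N, if the wrist force passes 120 N, or if a joint passes its speed limit or range.

## Working session

There is one attempt and no reset: what is moved stays moved. The work goes in short steps, Python scripts to look and compute and a tool call to move; the robot and the scene stay as the last step left them, time stands still between calls to the robot, and variables do not carry over. Pictures are saved under pics/ and viewed, at most 10 in all, crops included, and the job is handed in when it is done.

Besides the shell and the picture viewer there is one more tool, called after "Request:" as name([rows], argument=value, ...), one row to a line, values as JSON. arm_command: Moves the arm, as the interface text tells. Its arguments: {"type":"object","properties":{"series":{"type":"array"},"squeeze":{"type":"number"}},"required":["series"]}

```bash
ls; mkdir -p pics
cat > h.py <<'E'
import numpy as np, cv2
from scipy.spatial.transform import Rotation as R
from workcell import robot
def cam(name):
    m=robot.camera_model(name); return m
def rot(o):
    o=np.array(o)
    if o.shape==(3,3): return o
    return R.from_euler('xyz',o).as_matrix() if o.size==3 else R.from_quat(o).as_matrix()
def world(m,d,u,v):
    f=192/np.tan(np.radians(m['vfov'])/2)
    z=d[v.astype(int),u.astype(int)]
    p=np.stack([(u-m['cx'])/f*z,-(v-m['cy'])/f*z,-z],-1)
    return p@rot(m['orientation']).T+np.array(m['position'])
E
python3 - <<'E'
from h import *
for n in ["scene","side"]:
    m=cam(n);print(m)
    p,d=robot.snapshot(n);cv2.imwrite(f"pics/{n}0.png",p[:,:,::-1]);np.savez(f"{n}0.npz",p=p,d=d)
print(cam("wrist"))
s=robot.get_state();print(s)
E
```

```text
pics
{'vfov': 46.58464479392708, 'cx': 253.2899304888911, 'cy': 185.3280198479838, 'position': array([1.68900942, 0.27770562, 1.17628973]), 'orientation': array([0.81282226, 0.01667796, 1.80002225])}
{'vfov': 46.21620381908824, 'cx': 265.02893862384894, 'cy': 189.35641569624278, 'position': array([ 0.07742983, -0.78784897,  1.15868264]), 'orientation': array([ 0.73989263, -0.0048354 , -0.58606616])}
{'vfov': 61.21507076707916, 'cx': 254.18646607741752, 'cy': 193.17098521934147, 'position': array([0.35502768, 0.57951639, 0.38345481]), 'orientation': array([-3.03999419e-01, -6.15266764e-04, -1.99707712e+00])}
{'time_s': 0.1, 'joints': array([ 1.43210430e+00,  3.59343173e-01,  1.11403433e-02, -2.78084607e-04,
       -1.22409581e+00, -2.88119612e-01]), 'dq': array([ 0.00105971, -0.00239074,  0.0029967 , -0.00039306, -0.00073146,
       -0.00035689]), 'joint_torque': array([-1.38142637e-03, -5.84163308e+01,  2.93750918e+01,  7.01547951e+00,
        1.01764739e-02, -4.57030808e-05]), 'tcp_pos': array([0.27927217, 0.61403779, 0.2256994 ]), 'orientation': array([ 3.14007798e+00, -1.76265092e-04, -4.26906192e-01]), 'wrist_force': array([ 0.15062115, -0.15402141, -0.22446801]), 'torque': array([-0.0031227 ,  0.08152203,  0.01584729]), 'finger_force': 0.0, 'opening': 0.0879009584098219}
```

View pics/scene0.png

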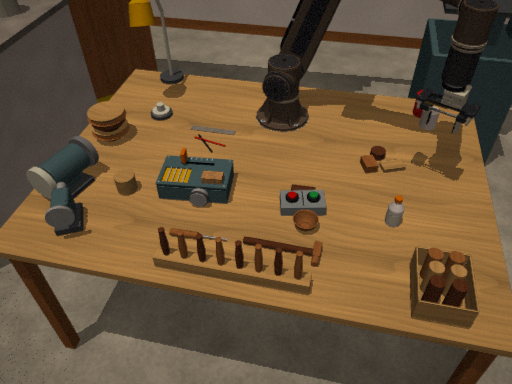

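View pics/side0.png

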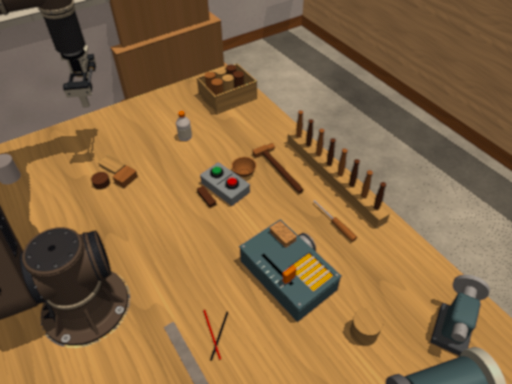

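Scene view: hood at (195,180) with orange paddle at (184,155), switch box at (303,200), green button (314,196). Side view: paddle (289,272), hood (290,268), green (217,171), red (232,183).

```bash
cat >> h.py <<'E'
def cloud(n,p,d,m=None):
    m=m or cam(n); v,u=np.mgrid[0:384,0:512]; return world(m,d,u.ravel(),v.ravel()).reshape(384,512,3)
E
python3 - <<'E'
from h import *
for n,wh,wb in [("scene",(150,140,245,215),(270,180,335,220)),("side",(235,215,345,320),(190,155,260,210))]:
    z=np.load(n+"0.npz");p,d=z['p'],z['d'];W=cloud(n,p,d)
    hsv=cv2.cvtColor(p,cv2.COLOR_RGB2HSV);H,S,V=[hsv[...,i].astype(int) for i in range(3)]
    def win(w):
        m=np.zeros(d.shape,bool);m[w[1]:w[3],w[0]:w[2]]=1;return m&(d>0)
    print(n,"bench z",np.median(W[300:310,100:200,2] if n=="scene" else W[250:300,150:200,2]))
    for nm,w,h,top in [("hood",wh,(.07,.09),0),("box",wb,(.035,.052),0)]:
        m=win(w)&(W[...,2]>h[0])&(W[...,2]<h[1])
        q=W[m]; r=cv2.minAreaRect((q[:,:2]*1000).astype(np.float32));print(nm,m.sum(),r,np.median(q[:,2]))
    m=win(wh)&(W[...,2]>.093)
    q=W[m];print("above",m.sum(),q.min(0).round(3),q.max(0).round(3),np.median(q,0).round(3))
    t=q[q[:,2]>.130];print("paddle top",len(t),t.mean(0).round(4) if len(t) else 0)
    for nm,c in [("green",(H>45)&(H<85)&(S>120)),("red",((H<8)|(H>172))&(S>150))]:
        m=win(wb)&c&(W[...,2]>.045);q=W[m];print(nm,m.sum(),q.mean(0).round(4),np.percentile(q[:,2],90).round(4))
E
```

```text
scene bench z -0.7504917446535879
hood 1821 ((550.1678466796875, -231.3928985595703), (196.5913543701172, 263.1201477050781), 6.887170791625977) 0.07850674883639108
box 724 ((580.5684814453125, 180.12503051757812), (144.91481018066406, 159.94444274902344), 13.221956253051758) 0.04345776053307171
above 301 [ 0.477 -0.296  0.093] [ 0.594 -0.116  0.14 ] [ 0.565 -0.168  0.106]
paddle top 33 [ 0.4976 -0.2859  0.1347]
green 61 [0.5523 0.2095 0.0634] 0.0686
red 65 [0.5692 0.1372 0.0636] 0.0691
side bench z 0.00011559504378755303
hood 3963 ((546.47802734375, -232.1375732421875), (191.56422424316406, 264.7983093261719), 5.751607418060303) 0.07924107022223437
box 838 ((599.7164306640625, 182.89779663085938), (188.8687744140625, 163.41665649414062), 14.05643367767334) 0.04382417656364779
above 531 [ 0.473 -0.3    0.093] [ 0.588 -0.119  0.14 ] [ 0.551 -0.182  0.106]
paddle top 87 [ 0.4921 -0.291   0.1354]
green 65 [0.5433 0.2057 0.0641] 0.0695
red 74 [0.5602 0.1321 0.0642] 0.0687
```

Request:
arm_command([
  [[0,0,0],[0,0,7.4],-1],
  [[0,0,0],[0,0,7.4],-1],
  [[0,0,0],[0,0,7.4],-1],
  [[0,0,0],[0,0,7.4],-1],
  [[0,0,0],[0,0,7.4],-1],
  [[0,0,0],[0,0,7.4],-1],
  [[0,0,0],[0,0,7.4],-1],
  [[0,0,0],[0,0,7.4],-1],
])

```text
time_s: 0.9
tcp_pos: [0.2793, 0.6142, 0.226]
orientation: [3.141, -0.001, -1.465]
wrist_force: [0.2, 0.2, -0.1]
opening: 0.0296
finger_force: 0.0
```

```bash
cat >> h.py <<'E'
def go(target,yaw=None):
    s=robot.get_state();p=np.array(s['tcp_pos']);r=R.from_euler('xyz',s['orientation'])
    print("t",s['time_s'],"tcp",p.round(4),"rpy",np.array(s['orientation']).round(3),"F",np.array(s['wrist_force']).round(1),"open",round(s['opening'],4),"j",np.array(s['joints']).round(2))
    print("to",target,"tool shift mm",(r.inv().apply(np.array(target)-p)*1000).round(1))
E
python3 -c "
from h import *
go([.53,.25,.226]);go([.49,-.34,.226]);print(robot.grip_depth)"
```

```text
t 0.9 tcp [0.2793 0.6142 0.226 ] rpy [ 3.141e+00 -1.000e-03 -1.465e+00] F [ 0.2  0.2 -0.1] open 0.0296 j [ 1.43  0.36  0.01 -0.   -1.22 -1.33]
to [0.53, 0.25, 0.226] tool shift mm [ 3.885e+02 -2.110e+02  3.000e-01]
t 0.9 tcp [0.2793 0.6142 0.226 ] rpy [ 3.141e+00 -1.000e-03 -1.465e+00] F [ 0.2  0.2 -0.1] open 0.0296 j [ 1.43  0.36  0.01 -0.   -1.22 -1.33]
to [0.49, -0.34, 0.226] tool shift mm [ 9.710e+02 -1.092e+02  8.000e-01]
-0.0188
```

Request:
arm_command([
  [[0.024,-0.013,0],[0,0,0],-1],
  [[0.024,-0.013,0],[0,0,0],-1],
  [[0.024,-0.013,0],[0,0,0],-1],
  [[0.024,-0.013,0],[0,0,0],-1],
  [[0.024,-0.013,0],[0,0,0],-1],
  [[0.024,-0.013,0],[0,0,0],-1],
  [[0.024,-0.013,0],[0,0,0],-1],
  [[0.024,-0.013,0],[0,0,0],-1],
])

```text
time_s: 1.7
tcp_pos: [0.4044, 0.4339, 0.2262]
orientation: [3.141, -0.0, -1.46]
wrist_force: [0.2, 0.1, 0.5]
opening: 0.0007
finger_force: 0.0
```

Request:
arm_command([
  [[0.024,-0.013,0],[0,0,0],-1],
  [[0.024,-0.013,0],[0,0,0],-1],
  [[0.024,-0.013,0],[0,0,0],-1],
  [[0.024,-0.013,0],[0,0,0],-1],
  [[0.024,-0.013,0],[0,0,0],-1],
  [[0.024,-0.013,0],[0,0,0],-1],
  [[0.024,-0.013,0],[0,0,0],-1],
  [[0.024,-0.013,0],[0,0,0],-1],
])

```text
time_s: 2.5
tcp_pos: [0.5289, 0.2547, 0.2262]
orientation: [3.141, -0.0, -1.46]
wrist_force: [0.5, 0.3, -0.6]
opening: 0.0003
finger_force: 0.0
```

```bash
cat >> h.py <<'E'
def look(name,fn):
    m=cam(name);p,d=robot.snapshot(name);cv2.imwrite(f"pics/{fn}.png",p[:,:,::-1])
    W=cloud(name,p,d,m);hsv=cv2.cvtColor(p,cv2.COLOR_RGB2HSV).astype(int)
    return m,p,d,W,hsv
E
python3 - <<'E'
from h import *
go([.49,-.34,.226])
m,p,d,W,h=look("wrist","box1");H,S=h[...,0],h[...,1]
for nm,c in [("green",(H>45)&(H<85)&(S>120)),("red",((H<8)|(H>172))&(S>150))]:
    k=c&(d>0)&(W[...,2]>.055)&(W[...,2]<.09)
    q=W[k];
    if len(q)<20: print(nm,len(q));continue
    t=q[q[:,2]>np.percentile(q[:,2],95)-.003]
    c0,r=cv2.minEnclosingCircle((t[:,:2]*1000).astype(np.float32));print(nm,len(q),c0,r,t[:,2].mean())
E
```

```text
t 2.5 tcp [0.5289 0.2547 0.2262] rpy [ 3.141 -0.    -1.46 ] F [ 0.5  0.3 -0.6] open 0.0003 j [ 0.78  0.22 -0.19 -0.   -1.17 -0.67]
to [0.49, -0.34, 0.226] tool shift mm [5.867e+02 1.044e+02 5.000e-01]
green 570 (549.082275390625, 207.64370727539062) 14.573040962219238 0.06659993993346543
red 991 (564.620361328125, 136.19570922851562) 14.845602989196777 0.06664592064526012
```

Request:
arm_command([
  [[0.036,0.0065,0],[0,0,0],-1],
  [[0.036,0.0065,0],[0,0,0],-1],
  [[0.036,0.0065,0],[0,0,0],-1],
  [[0.036,0.0065,0],[0,0,0],-1],
  [[0.036,0.0065,0],[0,0,0],-1],
  [[0.036,0.0065,0],[0,0,0],-1],
  [[0.036,0.0065,0],[0,0,0],-1],
  [[0.036,0.0065,0],[0,0,0],-1],
])

```text
time_s: 3.35
tcp_pos: [0.5082, -0.0376, 0.2264]
orientation: [3.141, 0.0, -1.46]
wrist_force: [1.2, -0.3, -0.7]
opening: -0.0
finger_force: 0.0
```

Request:
arm_command([
  [[0.036,0.0065,0],[0,0,0],-1],
  [[0.036,0.0065,0],[0,0,0],-1],
  [[0.036,0.0065,0],[0,0,0],-1],
  [[0.036,0.0065,0],[0,0,0],-1],
  [[0.036,0.0065,0],[0,0,0],-1],
  [[0.036,0.0065,0],[0,0,0],-1],
  [[0.036,0.0065,0],[0,0,0],-1],
  [[0.02,0.0065,0],[0,0,0],-1],
])

```text
time_s: 4.15
tcp_pos: [0.4866, -0.3144, 0.2259]
orientation: [3.141, 0.0, -1.461]
wrist_force: [-0.5, -0.3, -0.0]
opening: 0.0004
finger_force: 0.0
```

```bash
cat >> h.py <<'E'
def paddle(W,d,h):
    k=(d>0)&(h[...,0]<18)&(h[...,1]>150)&(abs(W[...,0]-.5)<.06)&(abs(W[...,1]+.26)<.09)&(W[...,2]>.095)&(W[...,2]<.145)
    q=W[k];t=q[q[:,2]>.131];print("paddle px",len(q),len(t))
    if len(t)>15: r=cv2.minAreaRect((t[:,:2]*1000).astype(np.float32));print("top",r,t.mean(0).round(4))
    return q,t
E
python3 - <<'E'
from h import *
go([.49,-.34,.226])
m,p,d,W,h=look("wrist","hood1")
paddle(W,d,h)
k=(d>0)&(abs(W[...,2]-.079)<.006)&(abs(W[...,1]+.25)<.2);q=W[k]
print(len(q),cv2.minAreaRect((q[:,:2]*1000).astype(np.float32)))
E
```

```text
t 4.15 tcp [ 0.4866 -0.3144  0.2259] rpy [ 3.141  0.    -1.461] F [-0.5 -0.3 -0. ] open 0.0004 j [-0.24  0.2  -0.2   0.   -1.16  0.35]
to [0.49, -0.34, 0.226] tool shift mm [25.8 -0.6 -0.1]
paddle px 1282 683
top ((493.3670959472656, -289.99365234375), (37.50227355957031, 13.141504287719727), 6.710425853729248) [ 0.4935 -0.2913  0.1358]
16612 ((546.0266723632812, -250.29818725585938), (243.63543701171875, 179.57167053222656), 89.4692153930664)
```

View pics/hood1.png

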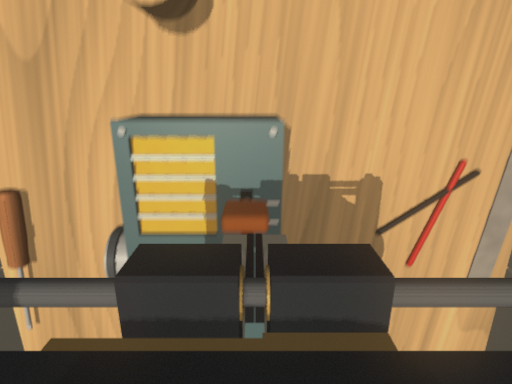

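Wrist view: paddle at (245,215), grille at left, slot running down past the fingers; paddle centre is (0.4935,-0.2905), hood yaw ≈0.115. The space behind it (image up) is bare.

Request:
arm_command([
  [[0.006,-0.0033,0],[0,0,0],-1],
  [[0.006,-0.0033,0],[0,0,0],-1],
  [[0.006,-0.0033,0],[0,0,0],-1],
  [[0,0,0.03],[0,0,0],-1],
  [[0,0,0.03],[0,0,0],-1],
  [[0,0,0.025],[0,0,0],-1],
  [[0,0,0.02],[0,0,0],-1],
  [[0,0,0.013],[0,0,0],-1],
])

```text
time_s: 5.0
tcp_pos: [0.4989, -0.3284, 0.1069]
orientation: [3.14, 0.001, -1.459]
wrist_force: [-0.1, -1.1, -0.6]
opening: 0.0005
finger_force: 0.0
```

Run:
```python
from h import *
go([.498,-.332,.105])
m,p,d,W,h=look("wrist","hood2")
q,t=paddle(W,d,h)
```

```text
t 5.0 tcp [ 0.4989 -0.3284  0.1069] rpy [ 3.140e+00  1.000e-03 -1.459e+00] F [-0.1 -1.1 -0.6] open 0.0005 j [-0.26  0.34 -0.32 -0.   -0.92  0.37]
to [0.498, -0.332, 0.105] tool shift mm [3.5 1.3 1.9]
paddle px 296 102
top ((496.95916748046875, -295.8368225097656), (8.458067893981934, 2.5084125995635986), 4.4102091789245605) [ 0.497  -0.2957  0.1327]
```

View pics/hood2.png

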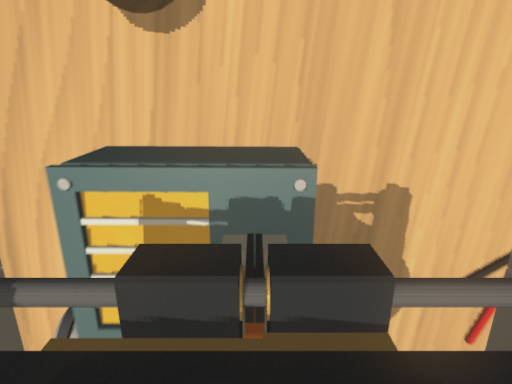

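Fingertip is behind the paddle (orange seen at (254,330) between the fingers). Approaching slowly.

Request:
arm_command([
  [[-0.0025,0,0],[0,0,0],-1],
  [[-0.0025,0,0],[0,0,0],-1],
  [[-0.0025,0,0],[0,0,0],-1],
  [[-0.0025,0,0],[0,0,0],-1],
  [[-0.0025,0,0],[0,0,0],-1],
  [[-0.0025,0,0],[0,0,0],-1],
  [[-0.0025,0,0],[0,0,0],-1],
  [[-0.0025,0,0],[0,0,0],-1],
])

```text
time_s: 5.85
tcp_pos: [0.4967, -0.309, 0.1086]
orientation: [-3.142, 0.0, -1.46]
wrist_force: [-0.7, -0.8, 0.2]
opening: 0.0005
finger_force: 0.0
```

Request:
arm_command([
  [[-0.001,0,0],[0,0,0],-1],
  [[-0.001,0,0],[0,0,0],-1],
  [[0,0,0],[0,0,0],-1],
  [[0,0,0],[0,0,0],-1],
  [[0,0,0],[0,0,0],-1],
  [[0,0,0],[0,0,0],-1],
  [[0,0,0],[0,0,0],-1],
  [[0,0,0],[0,0,0],-1],
])

```text
time_s: 6.65
tcp_pos: [0.4965, -0.3073, 0.1085]
orientation: [3.142, 0.0, -1.46]
wrist_force: [-0.0, -0.3, -0.9]
opening: 0.0002
finger_force: 0.0
```

Request:
arm_command([
  [[-0.001,0,0],[0,0,0],-1],
  [[-0.001,0,0],[0,0,0],-1],
  [[-0.001,0,0],[0,0,0],-1],
  [[0,0,0],[0,0,0],-1],
  [[0,0,0],[0,0,0],-1],
  [[0,0,0],[0,0,0],-1],
  [[0,0,0],[0,0,0],-1],
  [[0,0,0],[0,0,0],-1],
])

```text
time_s: 7.45
tcp_pos: [0.4963, -0.305, 0.1087]
orientation: [-3.141, -0.001, -1.46]
wrist_force: [0.0, -6.5, -1.4]
opening: 0.0003
finger_force: 2.8
```

Request:
arm_command([
  [[-0.001,0,0],[0,0,0],-1],
  [[-0.001,0,0],[0,0,0],-1],
  [[-0.001,0,0],[0,0,0],-1],
  [[0,0,0],[0,0,0],-1],
  [[0,0,0],[0,0,0],-1],
  [[0,0,0],[0,0,0],-1],
  [[0,0,0],[0,0,0],-1],
  [[0,0,0],[0,0,0],-1],
])

```text
time_s: 8.25
tcp_pos: [0.4959, -0.3013, 0.1086]
orientation: [-3.141, -0.0, -1.46]
wrist_force: [-0.0, -4.0, -0.0]
opening: 0.0002
finger_force: 2.2
```

Request:
arm_command([
  [[-0.002,0,0],[0,0,0],-1],
  [[-0.002,0,0],[0,0,0],-1],
  [[-0.002,0,0],[0,0,0],-1],
  [[-0.002,0,0],[0,0,0],-1],
  [[-0.002,0,0],[0,0,0],-1],
  [[-0.002,0,0],[0,0,0],-1],
  [[-0.002,0,0],[0,0,0],-1],
  [[0,0,0],[0,0,0],-1],
])

```text
time_s: 9.05
tcp_pos: [0.4943, -0.287, 0.1086]
orientation: [3.142, 0.0, -1.46]
wrist_force: [0.3, 0.4, 0.8]
opening: 0.0003
finger_force: 0.0
```

Request:
arm_command([
  [[-0.002,0,0],[0,0,0],-1],
  [[-0.002,0,0],[0,0,0],-1],
  [[-0.001,0,0],[0,0,0],-1],
  [[0,0,0],[0,0,0],-1],
  [[0,0,0],[0,0,0],-1],
  [[0,0,0],[0,0,0],-1],
  [[0,0,0],[0,0,0],-1],
  [[0,0,0],[0,0,0],-1],
])

```text
time_s: 9.85
tcp_pos: [0.4939, -0.283, 0.1087]
orientation: [-3.141, -0.001, -1.46]
wrist_force: [0.8, -4.8, -0.8]
opening: 0.0001
finger_force: 2.6
```

Request:
arm_command([
  [[-0.002,0,0],[0,0,0],-1],
  [[-0.002,0,0],[0,0,0],-1],
  [[-0.002,0,0],[0,0,0],-1],
  [[-0.002,0,0],[0,0,0],-1],
  [[-0.002,0,0],[0,0,0],-1],
  [[-0.002,0,0],[0,0,0],-1],
  [[-0.002,0,0],[0,0,0],-1],
  [[0,0,0],[0,0,0],-1],
])

```text
time_s: 10.65
tcp_pos: [0.4922, -0.2681, 0.1086]
orientation: [3.142, 0.0, -1.46]
wrist_force: [0.2, 0.1, -0.6]
opening: 0.0001
finger_force: 0.0
```

Request:
arm_command([
  [[-0.002,0,0],[0,0,0],-1],
  [[-0.002,0,0],[0,0,0],-1],
  [[-0.002,0,0],[0,0,0],-1],
  [[0,0,0],[0,0,0],-1],
  [[0,0,0],[0,0,0],-1],
  [[0,0,0],[0,0,0],-1],
  [[0,0,0],[0,0,0],-1],
  [[0,0,0],[0,0,0],-1],
])

```text
time_s: 11.45
tcp_pos: [0.4917, -0.2629, 0.1087]
orientation: [-3.141, -0.0, -1.46]
wrist_force: [-0.3, -5.4, -1.5]
opening: 0.0003
finger_force: 2.6
```

Run:
```python
from h import *
go([.49,-.252,.108])
for n in ["side","scene"]:
    m,p,d,W,h=look(n,n+"2"); q,t=paddle(W,d,h)
```

```text
t 11.45 tcp [ 0.4917 -0.2629  0.1087] rpy [-3.141 -0.    -1.46 ] F [-0.3 -5.4 -1.5] open 0.0003 j [-0.14  0.27 -0.41  0.   -0.89  0.25]
to [0.49, -0.252, 0.108] tool shift mm [-11.    0.5   0.7]
paddle px 5 0
paddle px 70 26
top ((492.4390563964844, -240.66246032714844), (40.30744171142578, 15.116019248962402), 20.03672218322754) [ 0.4907 -0.2417  0.1352]
```

Request:
arm_command([
  [[-0.0015,0,0],[0,0,0],-1],
  [[-0.0015,0,0],[0,0,0],-1],
  [[-0.0015,0,0],[0,0,0],-1],
  [[-0.0015,0,0],[0,0,0],-1],
  [[-0.0015,0,0],[0,0,0],-1],
  [[-0.0015,0,0],[0,0,0],-1],
  [[-0.001,0,0],[0,0,0],-1],
  [[0,0,0],[0,0,0],-1],
])

```text
time_s: 12.35
tcp_pos: [0.4904, -0.2523, 0.1085]
orientation: [3.141, 0.0, -1.46]
wrist_force: [-0.2, 0.4, 0.1]
opening: 0.0003
finger_force: 0.0
```

Run:
```python
from h import *
go([.49,-.252,.108])
for n in ["scene"]:
    m,p,d,W,h=look(n,n+"3"); q,t=paddle(W,d,h)
```

```text
t 12.35 tcp [ 0.4904 -0.2523  0.1085] rpy [ 3.141  0.    -1.46 ] F [-0.2  0.4  0.1] open 0.0003 j [-0.12  0.27 -0.42 -0.   -0.89  0.23]
to [0.49, -0.252, 0.108] tool shift mm [-0.3  0.4  0.5]
paddle px 88 29
top ((493.0994567871094, -226.50184631347656), (44.48228073120117, 14.998468399047852), 6.839977741241455) [ 0.4911 -0.2258  0.1358]
```

Request:
arm_command([
  [[0.005,0,0],[0,0,0],-1],
  [[0.008,0,0],[0,0,0],-1],
  [[0.01,0,0],[0,0,0],-1],
  [[0,0,-0.02],[0,0,0],-1],
  [[0,0,-0.03],[0,0,0],-1],
  [[0,0,-0.03],[0,0,0],-1],
  [[0,0,-0.03],[0,0,0],-1],
  [[0,0,0],[0,0,0],-1],
])

```text
time_s: 13.2
tcp_pos: [0.4952, -0.2772, 0.2232]
orientation: [-3.135, -0.003, -1.46]
wrist_force: [-0.4, 0.3, 0.3]
opening: 0.0003
finger_force: 0.0
```

Run:
```python
from h import *
go([.548,.2075,.218])
for n in ["scene","side"]:
    m,p,d,W,h=look(n,n+"4"); q,t=paddle(W,d,h)
```

```text
t 13.2 tcp [ 0.4952 -0.2772  0.2232] rpy [-3.135e+00 -3.000e-03 -1.460e+00] F [-0.4  0.3  0.3] open 0.0003 j [-0.16  0.18 -0.24  0.   -1.14  0.27]
to [0.548, 0.2075, 0.218] tool shift mm [-476.  -106.     4.3]
paddle px 89 29
top ((489.2337646484375, -226.7732391357422), (38.72675323486328, 15.599804878234863), 5.735612869262695) [ 0.4899 -0.2266  0.1356]
paddle px 106 31
top ((484.6531677246094, -232.5841064453125), (10.83167839050293, 37.42546844482422), 89.38878631591797) [ 0.4915 -0.2341  0.1353]
```

Lever moved 60 mm by the scene camera: third notch. Now to the green button.

Request:
arm_command([
  [[-0.03,-0.0066,0],[0,0,0],-1],
  [[-0.03,-0.0066,0],[0,0,0],-1],
  [[-0.03,-0.0066,0],[0,0,0],-1],
  [[-0.03,-0.0066,0],[0,0,0],-1],
  [[-0.03,-0.0066,0],[0,0,0],-1],
  [[-0.03,-0.0066,0],[0,0,0],-1],
  [[-0.03,-0.0066,0],[0,0,0],-1],
  [[-0.03,-0.0066,0],[0,0,0],-1],
])

```text
time_s: 14.1
tcp_pos: [0.5184, -0.0303, 0.2173]
orientation: [3.139, -0.0, -1.46]
wrist_force: [0.5, -0.9, -0.7]
opening: 0.0006
finger_force: 0.0
```

Request:
arm_command([
  [[-0.03,-0.0066,0],[0,0,0],-1],
  [[-0.03,-0.0066,0],[0,0,0],-1],
  [[-0.03,-0.0066,0],[0,0,0],-1],
  [[-0.03,-0.0066,0],[0,0,0],-1],
  [[-0.03,-0.0066,0],[0,0,0],-1],
  [[-0.03,-0.0066,0],[0,0,0],-1],
  [[-0.028,-0.0066,0],[0,0,0],-1],
  [[-0.028,-0.0066,0],[0,0,0],-1],
])

```text
time_s: 14.9
tcp_pos: [0.545, 0.21, 0.217]
orientation: [3.139, -0.001, -1.46]
wrist_force: [1.3, 0.1, -1.0]
opening: 0.0003
finger_force: 0.0
```

Run:
```python
from h import *
go([.548,.2075,.100])
m,p,d,W,h=look("wrist","box2");H,S=h[...,0],h[...,1]
for nm,c in [("green",(H>45)&(H<85)&(S>120)),("red",((H<8)|(H>172))&(S>150))]:
    k=c&(d>0)&(W[...,2]>.055)&(W[...,2]<.09)
    q=W[k]
    if len(q)<20: print(nm,len(q));continue
    c0,r=cv2.minEnclosingCircle((q[:,:2]*1000).astype(np.float32));print(nm,len(q),c0,r,np.median(q[:,2]))
```

```text
t 14.9 tcp [0.545 0.21  0.217] rpy [ 3.139e+00 -1.000e-03 -1.460e+00] F [ 1.3  0.1 -1. ] open 0.0003 j [ 0.7   0.22 -0.21 -0.   -1.15 -0.59]
to [0.548, 0.2075, 0.1] tool shift mm [  2.7  -2.9 117. ]
green 409 (547.2426147460938, 215.52020263671875) 15.759705543518066 0.066606467884887
red 932 (564.5982666015625, 141.25413513183594) 16.490013122558594 0.0663398199129723
```

View pics/box2.png

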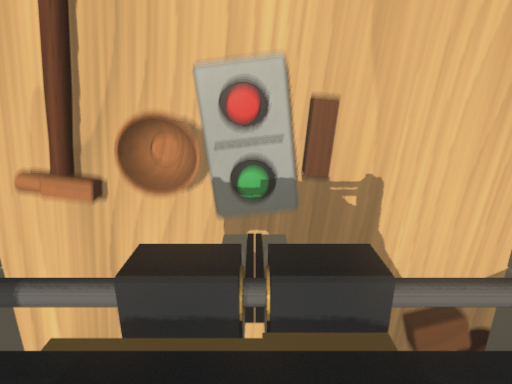

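The wrist view shows green at (253,181), red at (243,103), wedge right and bowl left, both clear. The arm was still moving, so measure again at rest.

Run:
```python
from h import *
go([.548,.2075,.100])
for i in range(3):
  m,p,d,W,h=look("wrist","box3");H,S=h[...,0],h[...,1]
for nm,c in [("green",(H>45)&(H<85)&(S>120)),("red",((H<8)|(H>172))&(S>150))]:
    k=c&(d>0)&(W[...,2]>.055)&(W[...,2]<.09)
    q=W[k]
    c0,r=cv2.minEnclosingCircle((q[:,:2]*1000).astype(np.float32));print(nm,len(q),c0,r,np.median(q[:,2]))
go([c0[0]/1000,c0[1]/1000,.1])
```

```text
t 14.95 tcp [0.546  0.2133 0.2167] rpy [ 3.140e+00 -1.000e-03 -1.459e+00] F [2.1 2.6 1.1] open 0.0005 j [ 0.71  0.22 -0.2  -0.   -1.15 -0.59]
to [0.548, 0.2075, 0.1] tool shift mm [  5.9  -1.5 116.7]
green 535 (547.0582275390625, 210.10523986816406) 14.772391319274902 0.06658431403446108
red 921 (564.5943603515625, 136.40370178222656) 15.587712287902832 0.06650283998655215
t 15.1 tcp [0.5449 0.2092 0.2169] rpy [ 3.139e+00 -1.000e-03 -1.459e+00] F [ 0.5 -0.4 -0.2] open 0.0009 j [ 0.7   0.22 -0.21 -0.   -1.15 -0.59]
to [0.5645943603515625, 0.13640370178222655, 0.1] tool shift mm [ 74.4 -11.8 117. ]
```

Request:
arm_command([
  [[0,-0.002,0.02],[0,0,0],-1],
  [[0,0,0.025],[0,0,0],-1],
  [[0,0,0.025],[0,0,0],-1],
  [[0,0,0.025],[0,0,0],-1],
  [[0,0,0.02],[0,0,0],-1],
  [[0,0,0.015],[0,0,0],-1],
  [[0,0,0.007],[0,0,0],-1],
  [[0,0,0],[0,0,0],-1],
])

```text
time_s: 15.9
tcp_pos: [0.5467, 0.2082, 0.0805]
orientation: [3.14, -0.001, -1.461]
wrist_force: [-0.3, -0.1, -0.0]
opening: 0.0004
finger_force: 0.0
```

Request:
arm_command([
  [[0,0,0.002],[0,0,0],-1],
  [[0,0,0.002],[0,0,0],-1],
  [[0,0,0.002],[0,0,0],-1],
  [[0,0,0.002],[0,0,0],-1],
  [[0,0,0.002],[0,0,0],-1],
  [[0,0,0],[0,0,0],-1],
  [[0,0,0],[0,0,0],-1],
  [[0,0,0],[0,0,0],-1],
])

```text
time_s: 16.7
tcp_pos: [0.5474, 0.2096, 0.0716]
orientation: [-3.141, 0.0, -1.46]
wrist_force: [0.1, -0.6, 0.2]
opening: 0.0008
finger_force: 0.0
```

Request:
arm_command([
  [[0,0,0.002],[0,0,0],-1],
  [[0,0,0.002],[0,0,0],-1],
  [[0,0,0.002],[0,0,0],-1],
  [[0,0,0.001],[0,0,0],-1],
  [[0,0,0.001],[0,0,0],-1],
  [[0,0,0],[0,0,0],-1],
  [[0,0,0],[0,0,0],-1],
  [[0,0,0],[0,0,0],-1],
])

```text
time_s: 17.5
tcp_pos: [0.5474, 0.2096, 0.0637]
orientation: [-3.141, 0.0, -1.46]
wrist_force: [-0.8, -0.0, 3.3]
opening: 0.0006
finger_force: 1.7
```

Request:
arm_command([
  [[0,0,0.001],[0,0,0],-1],
  [[0,0,0.001],[0,0,0],-1],
  [[0,0,0.0005],[0,0,0],-1],
  [[0,0,0.0005],[0,0,0],-1],
  [[0,0,0],[0,0,0],-1],
  [[0,0,0],[0,0,0],-1],
  [[0,0,0],[0,0,0],-1],
  [[0,0,0],[0,0,0],-1],
])

```text
time_s: 18.3
tcp_pos: [0.5474, 0.2096, 0.0612]
orientation: [-3.141, -0.0, -1.46]
wrist_force: [-3.4, 0.1, 10.0]
opening: 0.0006
finger_force: 4.9
```

Force has climbed past the spring's 5 N, so it is bottomed. A slight extra press, then release.

Request:
arm_command([
  [[0,0,0.0005],[0,0,0],-1],
  [[0,0,0],[0,0,0],-1],
  [[0,0,0],[0,0,0],-1],
  [[0,0,-0.004],[0,0,0],-1],
  [[0,0,-0.006],[0,0,0],-1],
  [[0,0,-0.02],[0,0,0],-1],
  [[0,0,-0.04],[0,0,0],-1],
  [[0,0,-0.04],[0,0,0],-1],
])

```text
time_s: 19.1
tcp_pos: [0.5467, 0.209, 0.1703]
orientation: [3.139, -0.001, -1.46]
wrist_force: [0.4, 1.1, 0.7]
opening: 0.0005
finger_force: 0.0
```

Request:
arm_command([
  [[0,0,-0.03],[0,0,0],-1],
  [[0,0,-0.02],[0,0,0],-1],
  [[0,0,0],[0,0,0],-1],
  [[0,0,0],[0,0,0],-1],
  [[0,0,0],[0,0,0],-1],
  [[0,0,0],[0,0,0],-1],
  [[0,0,0],[0,0,0],-1],
  [[0,0,0],[0,0,0],-1],
])

```text
time_s: 19.9
tcp_pos: [0.5472, 0.2095, 0.2195]
orientation: [3.141, -0.001, -1.46]
wrist_force: [0.6, -0.5, 0.4]
opening: 0.0002
finger_force: 0.0
```

Run:
```python
from h import *
m,p,d,W,h=look("wrist","end_w");H,S=h[...,0],h[...,1]
for nm,c in [("green",(H>45)&(H<85)&(S>120)),("red",((H<8)|(H>172))&(S>150))]:
    q=W[c&(d>0)&(W[...,2]>.05)&(W[...,2]<.09)];print(nm,len(q),np.median(q[:,2]))
m,p,d,W,h=look("scene","end_s");paddle(W,d,h)
cv2.imwrite("pics/end_c.png",cv2.resize(p[130:270,140:440,::-1],None,fx=2.6,fy=2.6))
```

```text
green 475 0.06656528712740822
red 897 0.06658876405525249
paddle px 90 28
top ((487.8663024902344, -226.32672119140625), (39.559043884277344, 13.930578231811523), 7.70989465713501) [ 0.4896 -0.2263  0.1351]
```

View pics/end_c.png

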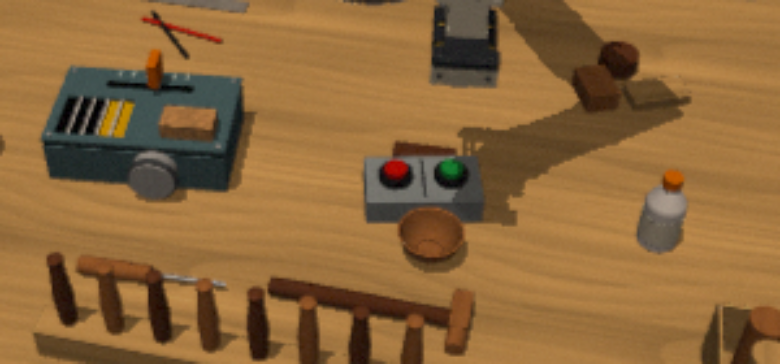

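The final crop shows the paddle part-way along the slot at (154,70), three of the five grille slots now dark, and the buttons up at (396,170) and (450,170). All the loose things are in place, so I'm handing in.

```bash
python3 -c "
from workcell import robot
print(robot.job_done())"
```

```text
the job is handed in; nothing more can be done
None
```

The job is handed in: the lever rests in its third notch (about 60 mm of slide by camera), then the green button was pressed to its stop and sprang back; the red button and the loose things I could see were left alone, at about 20 s of the 56 s.

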